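# Draw the sagging bolt of the jigger guard and hold its gate ajar

### The job

The bolt on the jigger guard's gate has sagged and its nose hooks behind the bent-up lip of the keeper: lift the bolt by its red handle and, keeping it lifted, pull it back over the lip until it is clear of the keeper; do not wrench it against the keeper. Then pull the gate ajar towards you by about a hand's breadth (roughly 10 cm at its free edge), so that a workmate can reach in to the wheel, and finish holding it there, still, in the gripper's fingers: its spring would shut it, so do not let go. Do not push or tip the fresh bowls and the mould that stand on the board in front.

Things in the scene. Friction and masses are not known exactly. Their poses are not given: they have to be found in the camera images.
- bolt_grip (a point): Centre of the bolt's red upright handle, a cylinder 22 mm across and 50 mm tall, about 245 mm above the bench; below it a 12 mm steel stem goes 75 mm down to the axis of the bolt's rod. Its axes turn with the gate: y is the way the bolt is drawn (along the gate towards its hinge), x points through the gate away from the robot, z up. Grasp it from above with the fingertips no lower than 25 mm below this point; the gate's top rail is 45 mm below this point.
- bolt_draw (a joint): How far the bolt is drawn back, m: 0 = pushed right home, 0.072 = fully drawn (end stop). It starts at 0 to 0.004. Unlifted it is caught by the lip at 0.006; the nose is over the lip from 0.006 to 0.040 and is out of the keeper from 0.055 on. It slides with 1.5 N of friction and stays where it is left.
- bolt_lift (a joint): How far the bolt is lifted in its worn guides, m: 0 = sagged, 0.016 = top of the guides. The nose needs more than 0.006 to pass the lip; about 0.011 is a good lift. The bolt weighs 0.4 to 0.65 kg and drops back to 0 when not held.
- gate_swing (a joint): Angle of the gate, rad: 0 = shut, grows as the free edge swings towards the robot (clockwise seen from above), about 0.3 = a hand's breadth (100 mm) at the free edge. A spring pulls it shut with 0.7 to 0.9 N m (about 4 N at the drawn handle). It cannot open while the bolt is in the keeper.
- gate_hinge (a point): A point on the vertical hinge line of the gate, at its left end as the robot sees it, 200 mm above the bench. Fixed to the guard: its x axis points through the shut gate away from the robot, its y axis along the shut gate from the bolt's nose towards the hinge, z up.
- gate_edge (a point): Top of the gate's free (latch) edge, 200 mm above the bench, 347.5 mm along the gate from the hinge line and 16.5 mm behind it (the gate's middle; away from the robot when shut).
- keeper_lip (a point): Top of the bent-up lip of the keeper, 168 mm above the bench, 112 mm from the handle's axis along the shut gate when the bolt is right home; the lip stands 6 mm into the notch worn in the underside of the 16 mm rod.
- guard: Fixed green steel guard round the jigger wheel, 440 mm wide, gate posts 215 mm tall; origin on the bench under the middle of the gate's front face; x away from the robot through the gate, y towards the hinge post.
- gate: The green gate of tube and bars, 345 mm wide, from 30 to 200 mm above the bench, with the bolt on the robot's side; origin on the hinge line at bench height; at the start its axes are those of the guard.
- keeper: The keeper, a dark steel loop of 14 mm bar, 52 mm high, on a plate on the robot's side of the right gate post, its lower outer edge bent up into a rusty lip; its origin is the guard's origin. The bolt's nose sits in it at the start.
- ware_board: Fixed plank 150 x 560 x 22 mm on the bench between robot and gate, its long side along the gate; origin at the centre of its underside.
- stack_a: Stack of six nested clay bowls, mouths down, 116 mm across and 90 mm tall, on the plank; origin at the centre of its underside. Leave alone; a gate swung much wider than a hand's breadth may hit what stands on the plank.
- stack_b: Stack of five nested clay bowls, 116 mm across and 79 mm tall, on the plank; origin at the centre of its underside. Leave alone.
- mould: White plaster mould, a drum 136 mm across and 105 mm tall, on the plank; origin at the centre of its underside. Leave alone.

How it is judged:
On the way, in this order (a step that is already met when the one before it is completed fails the run):
1. the bolt's nose is lifted over the lip while it is being pulled (value of joint bolt_lift above 0.005 m and value of joint bolt_draw above 0.01 m), for 0.05 s.
2. the bolt is drawn clear of the keeper (value of joint bolt_draw above 0.053 m), for 0.1 s.
At the end, for the whole second after the job is handed in: The bolt is drawn at least 53 mm; the gripper's fingers bear on the gate or its bolt with more than 1 N and hold the gate still (under 0.05 rad/s), open 0.18 to 0.43 rad (62 to 145 mm at the free edge) against its spring; nothing on the board touches the gate or has moved more than 10 mm (value of joint gate_swing between 0.18 and 0.43 rad and velocity of joint gate_swing between -0.05 and 0.05 rad/s and value of joint bolt_draw above 0.053 m and contact force between the fingers and gate above 1 N and contact force between gate and stack_a below 0.2 N and contact force between gate and stack_b below 0.2 N and contact force between gate and mould below 0.2 N and distance of each of stack_a, stack_b, mould from where it was at the start of the episode below 0.01 m); the arm keeps its last pose, push and grip.
It fails at once if a bowl stack or the mould on the board is pushed or tipped (distance of any of stack_a, stack_b, mould from where it was at the start of the episode above 0.015 m or angle between any of stack_a, stack_b, mould's own z axis and vertical above 0.15 rad).
It fails at once if the bolt is forced against the keeper with more than 50 N (contact force between gate and keeper above 50 N).
It also fails if it takes over 38 s, if anything falls off the work surface, if the arm or the gripper's body presses on something with over 40 N, if the wrist force passes 120 N, or if a joint passes its speed limit or range.

### The arm

A 6-joint arm with a two-finger parallel gripper is mounted at the origin on the work surface. World frame = base frame: x ahead of the robot, y to its left, z up, the work surface at z = 0. Lengths are in m, angles in rad, forces in N, time in s.
With the tool pointing down it reaches from about 0.375 to 0.925 m from the base axis. Payload 5.7 kg.
Tool frame: the origin (TCP) lies midway between the tips of the shut fingers; the grasp point (between the pads) lies behind it (env.hold_point_z is the z of the grasp point in the tool frame, in m); z points along the fingers, y is the direction in which the jaws open and shut (so a half turn about z gives the same grasp; the last joint's range is limited). The gripper opens to 85 mm and grips with 20 to 120 N. Pads are 22 mm wide; open, the fingers measure 114 mm over their backs; the gripper's body (76 mm by 85 mm) begins 54 mm behind the grasp point. The pads swing forward as they close: fully open they stand 13 mm farther back than shut.
Start: joints at [-1.22, 0.359, 1.51, -0, 1.272, -0.115], TCP at [0.269, -0.536, 0.231] pointing down, gripper open.
Joint ranges: [-2.97, 2.97], [-1.01, 2.36], [0.21, 2.38], [-0.96, 4.11], [0.2, 2.71], [-2.98, 2.98]. Speed limits (rad/s): [2.39, 2.39, 3.14, 3.14, 3.14, 3.14].

### API

Orientations are given as a rotation vector (axis times angle).
In Python, from bench import env, cams gives the robot as it stands. The module is installed in compiled form; this text tells all that it offers.
- The arm moves only by the tool arm_command, never from a script. Its argument "increments" is a list of rows, each a list of 4 numbers: the shift along the tool's x, y, z in mm, then the turn about the tool's z in degrees. In form: [[dx, dy, dz, yaw], ...]. A call has exactly 8 rows; each row is the pose to reach, as a shift and turn from the pose commanded when the call began, along the tool's axes at that moment; what a row does not reach only later rows make up. A row lasts 1/10 s, in which the tool goes at most 50 mm and 8.59 degrees, less where a joint would pass 70% of its speed; a pose out of reach is approached as far as the arm can. A call with a gripper value outside its range is refused whole. "hand" is the opening, from 0 (shut) to 1 (fully open), set as the call begins (left out, the last holds). The fingers move at their own pace and stop on an object; the grip force is fixed at half the most. Time passes only in rows, so rows that repeat a pose let the fingers close, or fill a call up. It gives the time, the measured TCP pose, the force and the opening at its end, in the units of the state.
- env.get_state(): the state, without advancing time (a new reading comes with each control period).
- cams.camera(name): name is "side" or "top"; returns (picture, depth): 400x640x3 uint8, blue, green, red; 400x640 float32, m along the optical axis (not along the pixel's ray), 0 where there is no reading.
- cams.camera_info(name): a dict with "fx", "fy", "cx", "cy" (pixels), "R" (3x3) and "t" (3): a world point X has camera coordinates R X + t. Camera axes: x right, y down, z forward; pixel columns grow to the right and rows downward; lengths in m; the calibration is good to about 2 mm. A picture is of the moment at which its call begins. camera_info takes no time and is no camera call.
- env.close_job(): hands the job in, once; it reports no verdict.
The state is a dict: "clock": time; "q": joint angles; "qd": joint speeds; "tau": joint torques, N m; "position": TCP position; "orientation": TCP orientation; "ft_force": force on the tool from outside, world axes, zero at the start; "moment": the same for the moment, N m; "width": finger opening in m.
Only numpy, scipy, OpenCV 4.12 (cv2) and the standard library are available. Lean on these libraries where they do the work, as an engineer would, in place of code of your own. Each camera call takes 0.05 s, during which the arm holds its last target.

## Working session

There is one attempt and no reset: what is moved stays moved. The work goes in short steps, Python scripts to look and compute and a tool call to move; the robot and the scene stay as the last step left them, time stands still between calls to the robot, and variables do not carry over. Pictures are saved under pics/ and viewed, and the job is handed in when it is done.

Besides the shell and the picture viewer there is one more tool, called after ">>>" as name([rows], argument=value, ...), one row to a line, values as JSON. arm_command: Moves the arm, as the interface text tells. Its arguments: {"type":"object","properties":{"increments":{"type":"array"},"hand":{"type":"number"}},"required":["increments"]}

```bash
mkdir -p pics
python3 - <<'E'
from bench import env,cams
import cv2,numpy as np
print(env.get_state(), env.hold_point_z)
for n in("side","top"):
    p,d=cams.camera(n); cv2.imwrite(f"pics/{n}0.png",p); np.savez(f"{n}0.npz",p=p,d=d)
    print(n,cams.camera_info(n))
E
```

```text
{'clock': 0.0, 'q': array([-1.22007180e+00,  3.59498342e-01,  1.51146489e+00,  1.03770944e-05,
        1.27249771e+00, -1.15082144e-01]), 'qd': array([-8.38229579e-05, -9.56933846e-04, -5.54008839e-04,  4.86172568e-04,
        6.60782265e-04,  3.46408044e-04]), 'tau': array([ 5.12555889e-04, -5.27601922e+01, -2.78619450e+01, -3.89425950e-04,
        1.32249302e-02, -1.66518328e-05]), 'position': array([ 0.26925118, -0.53541375,  0.2304452 ]), 'orientation': array([-3.05496562e+00, -7.24657222e-01,  3.29307765e-04]), 'ft_force': array([-0.04840245, -0.46647005,  0.16703752]), 'moment': array([ 0.02884906, -0.00719997,  0.02403931]), 'width': 0.08535351263563744} -0.0187
side {'fx': 413.63118786561057, 'fy': 413.63118786561057, 'cx': 318.79445357691964, 'cy': 199.59970366808935, 'R': array([[ 0.82920866,  0.55892905, -0.00336399],
       [ 0.35348521, -0.52906205, -0.77145418],
       [-0.43296791,  0.63850737, -0.63627599]]), 't': array([-0.48673192, -0.04574936,  1.29363044])}
top {'fx': 371.2616554605037, 'fy': 371.2616554605037, 'cx': 321.3325242907627, 'cy': 202.47143893825807, 'R': array([[-0.10967146, -0.99396512, -0.00234615],
       [-0.97391193,  0.10793002, -0.19961628],
       [ 0.19866484, -0.01960727, -0.97987134]]), 't': array([0.10867267, 0.58032128, 0.88011089])}
```

View pics/side0.png

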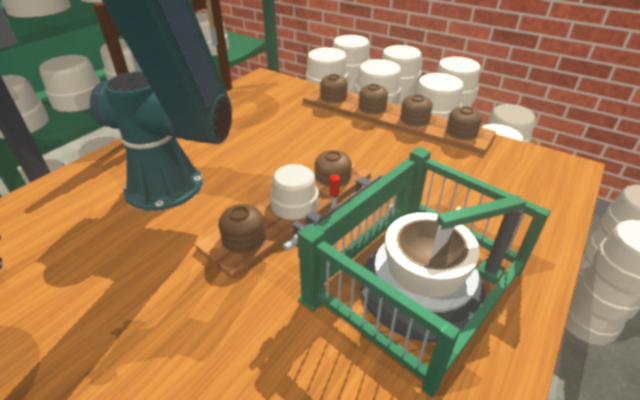

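View pics/top0.png

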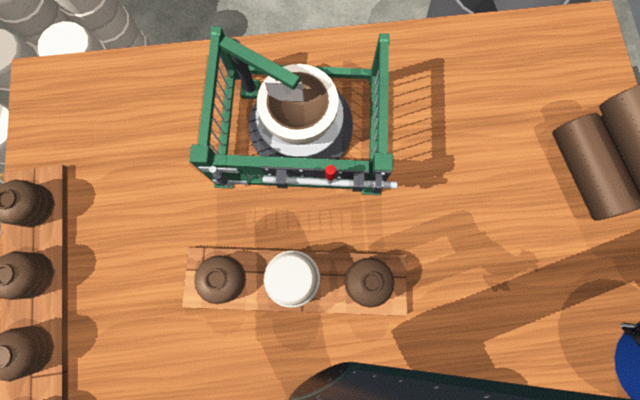

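The top view shows the red handle at about (331,172), the post tops at about (203,155) and (381,163), and the ware at (220,279), (292,278) and (370,282). In the side view the handle is at (334,186).

```bash
cat > h.py <<'E'
import numpy as np,cv2
from bench import env,cams
def ray(n,u,v):
    c=cams.camera_info(n); R=c["R"];t=c["t"]
    d=R.T@np.array([(u-c["cx"])/c["fx"],(v-c["cy"])/c["fy"],1]); return -R.T@t,d
def plane(n,u,v,z):
    o,d=ray(n,u,v); return o+d*(z-o[2])/d[2]
def tri(a,b):
    (o,d),(p,e)=a,b
    s=np.linalg.lstsq(np.c_[d,-e],p-o,rcond=None)[0]
    A,B=o+d*s[0],p+e*s[1]; return (A+B)/2,np.linalg.norm(A-B)
def red(p):
    h=cv2.cvtColor(p,cv2.COLOR_BGR2HSV)
    m=(((h[...,0]<5)|(h[...,0]>174))&(h[...,1]>190)&(h[...,2]>90)).astype(np.uint8)
    n,l,s,c=cv2.connectedComponentsWithStats(m)
    i=1+np.argmax(s[1:,4]); return c[i],s[i],l==i
def pts(n,d,mask):
    c=cams.camera_info(n); v,u=np.nonzero(mask&(d>0)); z=d[v,u]
    X=np.c_[(u-c["cx"])/c["fx"]*z,(v-c["cy"])/c["fy"]*z,z]
    return (X-c["t"])@c["R"]
E
python3 - <<'E'
from h import *
np.set_printoptions(precision=4,suppress=True)
T=np.load("top0.npz");S=np.load("side0.npz")
for Z in(T,S): print(red(Z["p"])[:2])
ct,_,mt=red(T["p"]);cs,_,ms=red(S["p"])
print("handle",tri(ray("top",*ct),ray("side",*cs)), plane("side",*cs,.245),plane("top",*ct,.255))
for n,Z,m in(("top",T,mt),("side",S,ms)):
    P=pts(n,Z["d"],m);print(n,np.median(P,0),P.min(0),P.max(0))
# green
h=cv2.cvtColor(T["p"],cv2.COLOR_BGR2HSV);g=(h[...,0]>60)&(h[...,0]<90)&(h[...,1]>100)
P=pts("top",T["d"],g); 
Q=P[(P[:,2]>.208)&(P[:,2]<.222)&(P[:,0]>.3)]
v,u=np.nonzero(g&(T["d"]>0)); k=(P[:,2]>.208)&(P[:,2]<.222)&(P[:,0]>.3)
m=np.zeros(g.shape,np.uint8);m[v[k],u[k]]=1
n,l,s,c=cv2.connectedComponentsWithStats(m)
for i in range(1,n):
    if s[i,4]>30: print("comp",s[i],c[i],plane("top",*c[i],.215))
k=(P[:,2]>.19)&(P[:,2]<.206)&(P[:,0]>.3)
m=np.zeros(g.shape,np.uint8);m[v[k],u[k]]=1
n,l,s,c=cv2.connectedComponentsWithStats(m)
for i in range(1,n):
    if s[i,4]>30: 
        w=np.argwhere(l==i)[:,::-1]; 
        print("rail",s[i],c[i],cv2.fitLine(np.array([plane("top",*x,.2)[:2] for x in w],np.float32),cv2.DIST_L2,0,.01,.01).ravel())
for u,v,z in((220,279,.09),(292,278,.105),(370,282,.08)): print(plane("top",u,v,z), T["d"][v,u], pts("top",T["d"],np.eye(1,400*640,v*640+u,dtype=bool).reshape(400,640)))
b=T["p"][120:220,170:420];cv2.imwrite("pics/crop.png",cv2.resize(b,None,fx=3.2,fy=3.2,interpolation=cv2.INTER_CUBIC))
E
```

```text
(array([330.0367, 172.0092]), array([326, 166,  10,  14, 109], dtype=int32))
(array([334.1788, 184.245 ]), array([330, 175,  10,  21, 151], dtype=int32))
handle (array([0.6118, 0.0235, 0.2475]), np.float64(0.0002933091544091791)) [0.6101 0.0264 0.245 ] [0.6095 0.0238 0.255 ]
top [0.6063 0.0243 0.2677] [0.6001 0.0141 0.23  ] [0.6184 0.0324 0.2715]
side [0.617  0.0144 0.2564] [0.472  0.0092 0.0505] [0.6236 0.2787 0.2713]
comp [221  47  74  42 150] [253.9667  65.8667] [0.8884 0.1646 0.215 ]
comp [190 145  19  18 301] [199.4817 153.6877] [0.6928 0.297  0.215 ]
comp [374 153  18  17 293] [382.5427 161.2184] [ 0.6324 -0.0931  0.215 ]
rail [ 199   27   23  118 1044] [209.8736  85.5354] [ 0.9876 -0.1573  0.8614  0.2704]
rail [378  34  11 119 943] [382.7105  92.7306] [ 0.9875 -0.1575  0.7998 -0.12  ]
rail [194 150  18  16  55] [205.7636 160.4545] [ 0.6563 -0.7545  0.6815  0.2885]Traceback (most recent call last):
  File "<stdin>", line 24, in <module>
  File "h.py", line 7, in plane
    o,d=ray(n,u,v); return o+d*(z-o[2])/d[2]
        ~~~^^^^^^^
  File "h.py", line 4, in ray
    c=cams.camera_info(n); R=c["R"];t=c["t"]
ValueError: time passes only in moves, steps and waits
```

```bash
sed -i 's/^def ray/import functools\n@functools.lru_cache(None)\ndef info(n): return cams.camera_info(n)\ndef ray/; s/cams.camera_info(n); R/info(n); R/; s/c=cams.camera_info(n); v/c=info(n); v/' h.py
cat >> h.py <<'E'
from scipy.spatial.transform import Rotation as Ro
G=np.deg2rad(-8.95); gx=np.array([np.cos(G),np.sin(G),0]); gy=np.array([-np.sin(G),np.cos(G),0])
def tool(s,w):
    return Ro.from_rotvec(s["orientation"]).as_matrix().T@np.asarray(w)*1000
E
python3 - <<'E'
from h import *
np.set_printoptions(precision=4,suppress=True)
T=np.load("top0.npz");S=np.load("side0.npz")
h=cv2.cvtColor(T["p"],cv2.COLOR_BGR2HSV);dk=(h[...,2]<255)
for u,v in((220,279),(292,278),(370,282)):
    m=np.zeros(dk.shape,bool);m[v-3:v+4,u-3:u+4]=1
    print(np.median(pts("top",T["d"],m),0))
P=pts("side",S["d"],red(S["p"])[2]);P=P[P[:,2]>.2];print("side med",np.median(P,0))
ct,_,mt=red(T["p"]);P=pts("top",T["d"],mt);Q=P[P[:,2]>.267];print("topface",len(Q),Q.mean(0),(Q.max(0)+Q.min(0))/2,np.ptp(Q,axis=0))
s=env.get_state();tgt=np.array([.611,.024,.34])
print(tool(s,tgt-s["position"]),tool(s,[0,0,1]))
R=Ro.from_rotvec(s["orientation"]).as_matrix();print(R); print("yaw deg",np.rad2deg(np.arctan2(*(R.T@-gy)[[0,1]])))
b=T["p"][130:210,180:410];cv2.imwrite("pics/crop.png",cv2.resize(b,None,fx=3.4,fy=3.4,interpolation=cv2.INTER_CUBIC))
E
```

```text
[0.4264 0.2993 0.0968]
[0.4099 0.1301 0.1267]
[ 0.3815 -0.0453  0.1069]
side med [0.617  0.0144 0.2569]
topface 62 [0.6102 0.0229 0.2692] [0.6098 0.0232 0.2693] [0.0172 0.0182 0.0045]
[ 556.6516 -346.6054 -108.7897] [   0.1891   -1.704  -999.9985]
[[ 0.8935  0.4491 -0.0006]
 [ 0.4491 -0.8935  0.0016]
 [ 0.0002 -0.0017 -1.    ]]
yaw deg -35.63606767898776
```

View pics/crop.png

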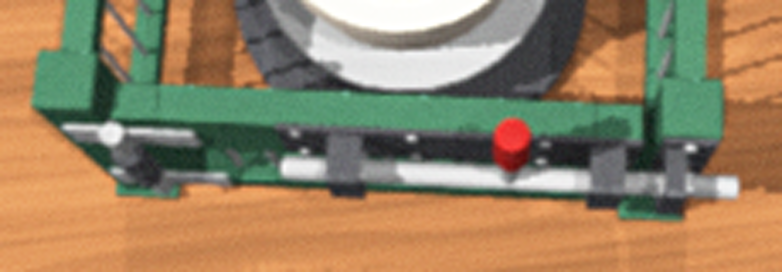

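>>> arm_command([
  [0,0,-50,0],
  [20,-12,-95,4],
  [60,-37,-110,10],
  [100,-62,-110,16],
  [140,-87,-110,22],
  [180,-112,-110,28],
  [220,-137,-110,33],
  [260,-162,-110,35.6],
], hand=1)

```text
clock: 0.9
position: [0.4294, -0.2726, 0.341]
orientation: [-3.131, 0.249, 0.001]
ft_force: [1.8, -0.7, -0.7]
width: 0.0852
```

Run:
```python
from h import *
np.set_printoptions(precision=4,suppress=True)
s=env.get_state();tgt=np.array([.610,.0222,.34])
print(s["clock"],s["position"],s["q"]);print(tool(s,tgt-s["position"]))
R=Ro.from_rotvec(s["orientation"]).as_matrix(); t=R.T@-gy;print("yaw",np.rad2deg(np.arctan2(-t[0],t[1])))
print("hinge",plane("top",213,169,.2))
```

```text
0.9 [ 0.4294 -0.2726  0.341 ] [-0.7016  0.1396  1.5383  0.0001  1.4642  1.0281]
[ 131.6569 -319.7035    1.1028]
yaw -0.1547594890916328
hinge [0.6602 0.2738 0.2   ]
```

>>> arm_command([
  [17,-40,0,0],
  [34,-82,0,0],
  [51,-125,0,0],
  [69,-168,0,0],
  [87,-211,0,0],
  [105,-254,0,0],
  [120,-292,0,0],
  [130,-317,0,0],
])

```text
clock: 1.7
position: [0.6074, 0.0214, 0.3407]
orientation: [-3.131, 0.241, 0.001]
ft_force: [-0.1, -0.6, -0.3]
width: 0.0858
```

```bash
cat > st.py <<'E'
from h import *
import sys
np.set_printoptions(precision=4,suppress=True)
n=sys.argv[1]
for c in sys.argv[2:]:
    p,d=cams.camera(c);np.savez(f"{c}{n}.npz",p=p,d=d);cv2.imwrite(f"pics/{c}{n}.png",p)
    try: print(c,red(p)[:2])
    except Exception as e: print(e)
s=env.get_state();tgt=np.array([.610,.0222,.34])
print(s["clock"],s["position"],s["q"],s["ft_force"],s["width"]);print(tool(s,tgt-s["position"]))
R=Ro.from_rotvec(s["orientation"]).as_matrix(); t=R.T@-gy;print("yaw",np.rad2deg(np.arctan2(-t[0],t[1])))
E
python3 st.py 2 top side
```

```text
top (array([330.2879, 173.7576]), array([325, 166,  11,  14,  66], dtype=int32))
side (array([334.315 , 183.5354]), array([330, 175,   9,  21, 127], dtype=int32))
1.8 [0.6077 0.0218 0.3404] [-0.0786  0.296   1.3347  0.0015  1.5116  1.6439] [-0.2085 -1.0829  0.6538] 0.08538188014100577
[ 2.237  -0.7708  0.3631]
yaw 0.2538891621285801
```

Run:
```python
import cv2,numpy as np
a=cv2.imread("pics/side2.png")[60:260,230:450];b=cv2.imread("pics/top2.png")[100:260,230:430]
a=cv2.resize(a,(440,400));b=cv2.resize(b,(360,288));o=np.zeros((400,800,3),np.uint8);o[:,:440]=a;o[:288,440:]=b;cv2.imwrite("pics/c2.png",o)
```

```text
(no output)
```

View pics/c2.png

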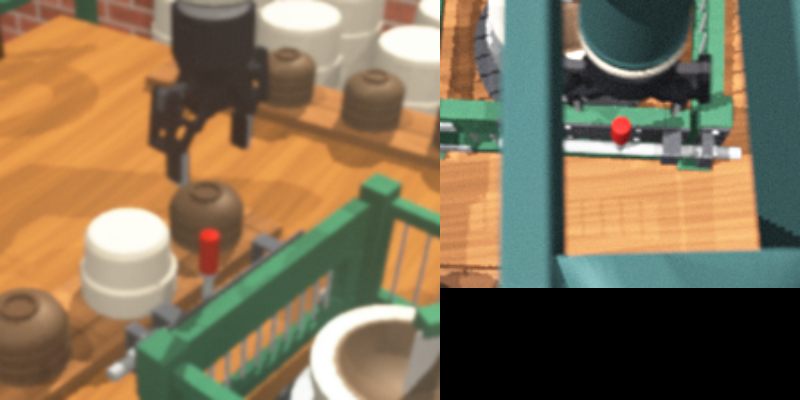

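The jaws straddle the handle along the gate in both views: the handle is at (621,130) in the top crop and (209,250) in the side crop. Descending.

>>> arm_command([
  [2,-1,15,0],
  [2,-1,35,0],
  [2,-1,55,0],
  [2,-1,75,0],
  [2,-1,95,0],
  [2,-1,110,0],
  [2,-1,116,0],
  [2,-1,116,0],
])

```text
clock: 2.6
position: [0.6077, 0.0186, 0.2243]
orientation: [3.132, -0.245, -0.004]
ft_force: [0.6, -0.1, -0.0]
width: 0.0854
```

```bash
python3 st.py 3 top side;  python3 - <<'E'
import cv2,numpy as np
a=cv2.imread("pics/side3.png")[100:250,260:425];b=cv2.imread("pics/top3.png")[100:260,230:430]
a=cv2.resize(a,(440,400));b=cv2.resize(b,(360,288));o=np.zeros((400,800,3),np.uint8);o[:,:440]=a;o[:288,440:]=b;cv2.imwrite("pics/c3.png",o)
E
```

```text
top (array([328.8667, 177.4667]), array([326, 176,   7,   4,  15], dtype=int32))
side (array([334.44 , 185.168]), array([331, 176,   8,  20, 125], dtype=int32))
2.7 [0.6089 0.0188 0.2259] [-0.0825  0.3762  1.4969 -0.      1.2678  1.6442] [ 0.0896 -0.2068  0.1583] 0.08532566264442983
[   0.6114   -3.5524 -114.0605]
yaw 0.019093079046467898
```

View pics/c3.png

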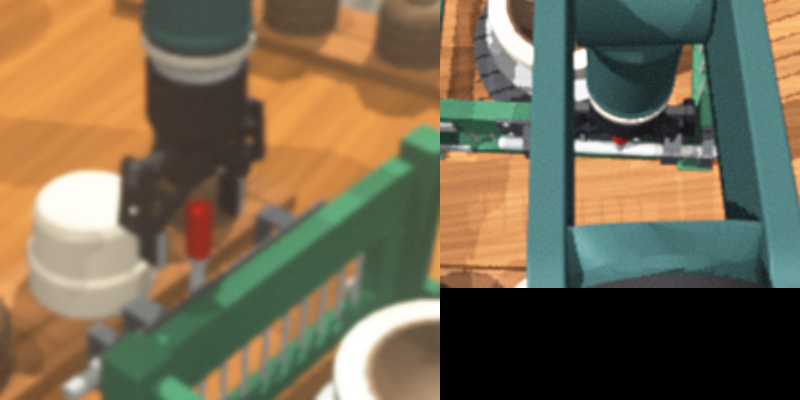

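>>> arm_command([
  [0.5,-2,1,0],
  [1,-3,1,0],
  [1,-3,1,0],
  [1,-3,1,0],
  [1,-3,1,0],
  [1,-3,1,0],
  [1,-3,1,0],
  [1,-3,1,0],
], hand=0.45)

```text
clock: 3.5
position: [0.6101, 0.022, 0.2243]
orientation: [-3.132, 0.244, 0.0]
ft_force: [-0.6, -0.5, 0.3]
width: 0.0384
```

```bash
python3 st.py 4 side;python3 st.py 4b;  python3 - <<'E'
import cv2,numpy as np
a=cv2.imread("pics/side4.png")[140:220,290:380]
cv2.imwrite("pics/c4.png",cv2.resize(a,(675,600),interpolation=cv2.INTER_CUBIC))
E
```

```text
side (array([335.7619, 185.0317]), array([333, 177,   6,  19,  63], dtype=int32))
3.55 [0.6101 0.022  0.2243] [-0.0772  0.3799  1.4954  0.0001  1.2664  1.6492] [ 0.2429 -0.592   0.3625] 0.03848274172820871
[  -0.1532   -0.2131 -115.7085]
yaw 0.036601591907657445
3.55 [0.6101 0.022  0.2243] [-0.0772  0.3799  1.4954  0.0001  1.2664  1.6492] [ 0.2429 -0.592   0.3625] 0.03848274172820871
[  -0.1532   -0.2131 -115.7085]
yaw 0.036601591907657445
```

View pics/c4.png

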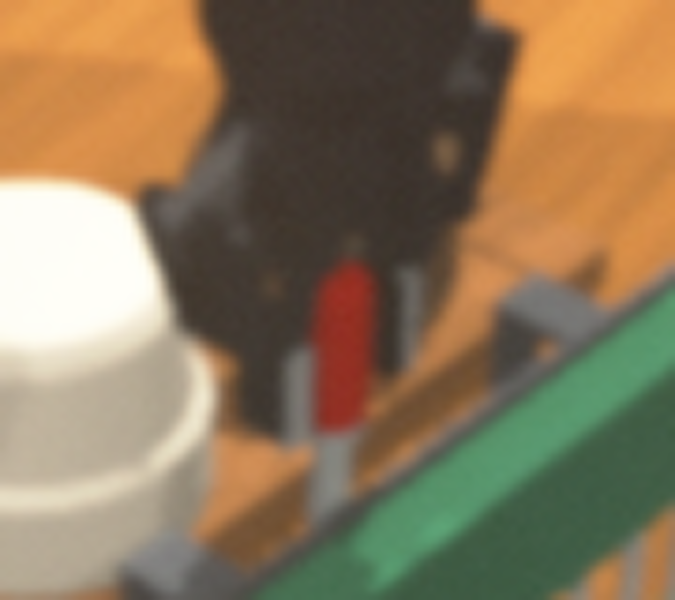

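Both pads stand either side of the red handle at (345,350), with small gaps. Closing.

>>> arm_command([
  [0,0,0,0],
  [0,0,0,0],
  [0,0,0,0],
  [0,0,0,0],
  [0,0,0,0],
  [0,0,0,0],
  [0,0,0,0],
  [0,0,0,0],
], hand=0.1)

```text
clock: 4.35
position: [0.6102, 0.022, 0.2245]
orientation: [-3.132, 0.244, -0.0]
ft_force: [-0.7, -0.2, 4.1]
width: 0.021
```

```bash
python3 st.py 5
```

```text
4.35 [0.6102 0.022  0.2245] [-0.0771  0.3798  1.4951  0.0001  1.2665  1.6491] [-0.747  -0.2123  4.081 ] 0.02099688161783924
[  -0.2372   -0.1642 -115.5331]
yaw 0.04217645936761303
```

>>> arm_command([
  [0,0,-2,0],
  [0,0,-4,0],
  [0,0,-6,0],
  [0,0,-8,0],
  [0,0,-10,0],
  [0,0,-11,0],
  [0,0,-11,0],
  [0,0,-11,0],
], hand=0)

```text
clock: 5.15
position: [0.61, 0.022, 0.2353]
orientation: [-3.132, 0.244, 0.0]
ft_force: [1.6, 1.2, -3.7]
width: 0.0206
```

```bash
python3 st.py 6 side
```

```text
side (array([336.7895, 177.1579]), array([336, 172,   3,  11,  19], dtype=int32))
5.2 [0.6101 0.022  0.2353] [-0.0771  0.3703  1.4817  0.0001  1.2896  1.6491] [ 1.1692  0.1993 -3.4411] 0.02056121201610416
[  -0.1053   -0.1945 -104.6657]
yaw 0.0411043655189152
```

Run:
```python
import cv2,numpy as np
a=np.hstack([cv2.resize(cv2.imread(f"pics/side{n}.png")[140:220,300:370],(399,456),interpolation=cv2.INTER_CUBIC) for n in (4,6)])
cv2.imwrite("pics/c6.png",a)
```

```text
(no output)
```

View pics/c6.png

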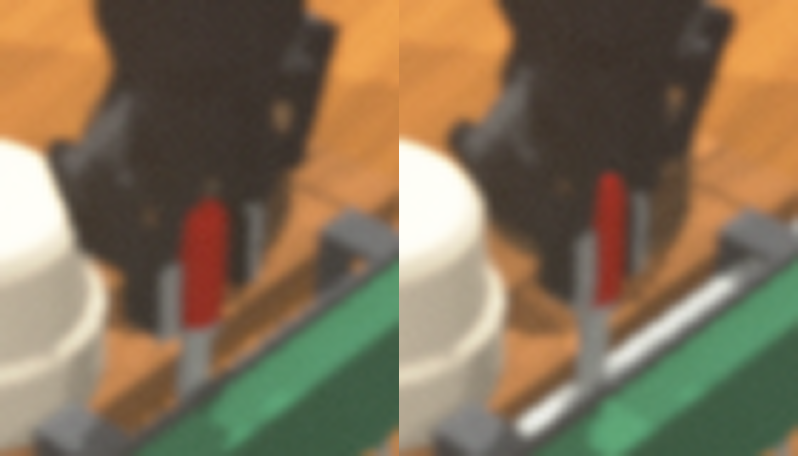

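The white rod now shows above the gate's edge and the red handle's foot has risen from row 325 to 303, so the bolt is lifted with the handle. Drawing it now.

>>> arm_command([
  [0,-3,0,0],
  [0,-7,0,0],
  [0,-12,0,0],
  [0,-17,0,0],
  [0,-22,0,0],
  [0,-27,0,0],
  [0,-30,0,0],
  [0,-30,0,0],
])

```text
clock: 6.0
position: [0.6149, 0.0526, 0.2352]
orientation: [-3.131, 0.243, 0.0]
ft_force: [1.0, 0.9, -3.8]
width: 0.0205
```

```bash
python3 st.py 7
```

```text
6.0 [0.6149 0.0526 0.2352] [-0.0271  0.3798  1.4669  0.0011  1.2948  1.6983] [ 0.9858  0.9244 -3.7859] 0.020504533873891194
[  -0.1177   30.711  -104.7853]
yaw 0.07245224195327772
```

>>> arm_command([
  [0,-5,0,0],
  [0,-10,0,0],
  [0,-15,0,0],
  [0,-20,0,0],
  [0,-25,0,0],
  [0,-30,0,0],
  [0,-33,0,0],
  [0,-33,0,0],
])

```text
clock: 6.8
position: [0.62, 0.0852, 0.2353]
orientation: [-3.131, 0.243, -0.0]
ft_force: [1.0, 1.7, -4.6]
width: 0.0204
```

```bash
python3 st.py 8 side top;python3 - <<'E'
import cv2,numpy as np
a=cv2.resize(cv2.imread("pics/side8.png")[130:270,270:430],(457,400));b=cv2.resize(cv2.imread("pics/top8.png")[130:230,320:405],(340,400))
cv2.imwrite("pics/c8.png",np.hstack([a,b]))
E
```

```text
side (array([356.0667, 166.1   ]), array([355, 160,   3,  16,  30], dtype=int32))
top (array([299.1304, 174.2174]), array([296, 173,   7,   4,  23], dtype=int32))
6.9 [0.62   0.085  0.2353] [0.0252 0.3921 1.4471 0.0012 1.3021 1.7508] [ 0.9023  1.1535 -4.5017] 0.020437916907703337
[  -0.1443   63.4373 -104.7374]
yaw 0.05942597901497843
```

View pics/c8.png

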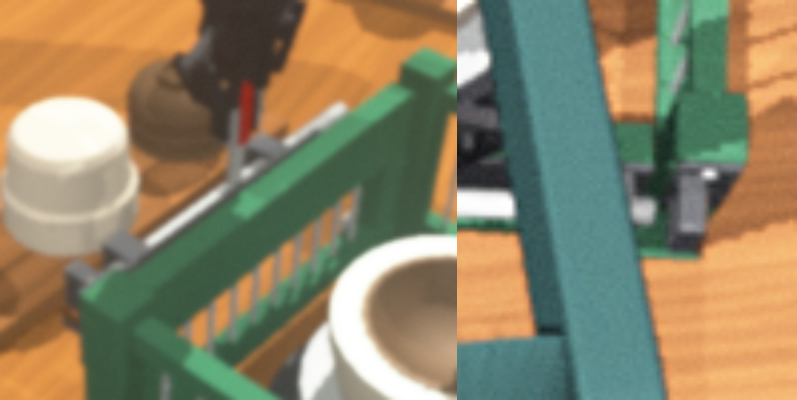

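The nose, at about (648,210) in the crop, is out of the keeper at (690,210). The draw is about 63 mm plus the start offset. Swinging the gate now along its arc.

>>> arm_command([
  [-2,0,0,0.6],
  [-6,-0.4,0,1.8],
  [-10,-0.8,0,3],
  [-15,-1.4,0,4.6],
  [-19,-2,0,5.7],
  [-24,-2.8,0,7.2],
  [-28.7,-3.7,0,8.6],
  [-28.7,-3.7,0,8.6],
])

```text
clock: 7.7
position: [0.591, 0.0926, 0.2353]
orientation: [-3.105, 0.48, 0.002]
ft_force: [2.6, 0.1, -4.8]
width: 0.0207
```

```bash
python3 st.py 9 side top;python3 - <<'E'
import cv2,numpy as np
a=cv2.resize(cv2.imread("pics/side9.png")[130:270,260:420],(457,400));b=cv2.resize(cv2.imread("pics/top9.png")[130:230,320:405],(340,400))
cv2.imwrite("pics/c9.png",np.hstack([a,b]))
E
```

```text
side (array([345.8909, 162.    ]), array([344, 154,   5,  19,  55], dtype=int32))
top (array([297.5, 189. ]), array([296, 189,   4,   1,   4], dtype=int32))
7.8 [0.592  0.0922 0.2353] [ 0.0394  0.3541  1.5072 -0.0003  1.2803  1.9156] [ 3.2365 -0.0879 -4.7827] 0.021163421269556913
[  38.1899   61.3794 -104.6529]
yaw -8.54492061224486
```

View pics/c9.png

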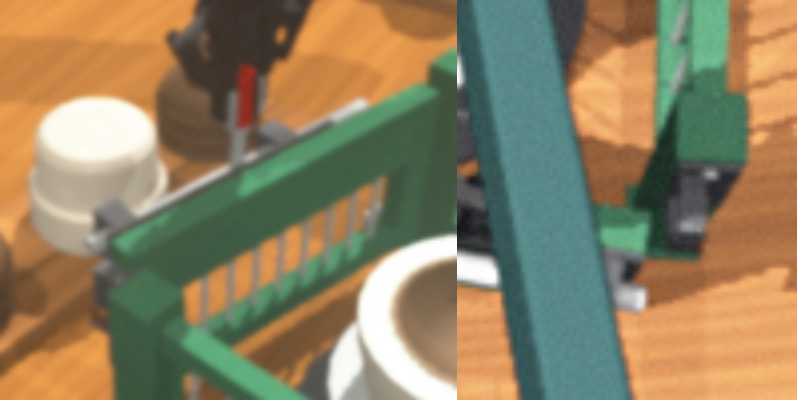

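The gate is swinging: its free edge and nose, at (630,295), have left the post. The arc is the same seen from the turned tool frame, so I repeat the step.

>>> arm_command([
  [-2,0,0,0.6],
  [-6,-0.4,0,1.8],
  [-10,-0.8,0,3],
  [-15,-1.4,0,4.6],
  [-19,-2,0,5.7],
  [-24,-2.8,0,7.2],
  [-27,-3.3,0,8],
  [-27,-3.3,0,8],
])

```text
clock: 8.6
position: [0.5667, 0.1038, 0.2353]
orientation: [3.064, -0.694, -0.001]
ft_force: [3.1, -0.1, -4.2]
width: 0.0203
```

>>> arm_command([
  [0,0,0,0],
  [0,0,0,0],
  [0,0,0,0],
  [0,0,0,0],
  [0,0,0,0],
  [0,0,0,0],
  [0,0,0,0],
  [0,0,0,0],
])

```text
clock: 9.4
position: [0.5673, 0.1034, 0.2353]
orientation: [3.064, -0.694, -0.0]
ft_force: [2.8, -1.3, -4.0]
width: 0.021
```

```bash
python3 st.py 10 side top
```

```text
side (array([339.125 , 156.3472]), array([337, 149,   5,  18,  72], dtype=int32))
attempt to get argmax of an empty sequence
9.5 [0.5673 0.1035 0.2353] [ 0.0607  0.3219  1.5565 -0.0001  1.2633  2.0768] [ 1.4319 -1.1339 -3.4394] 0.020759542409788397
[  73.502    54.9676 -104.6945]
yaw -16.566658615199074
```

View pics/top10.png

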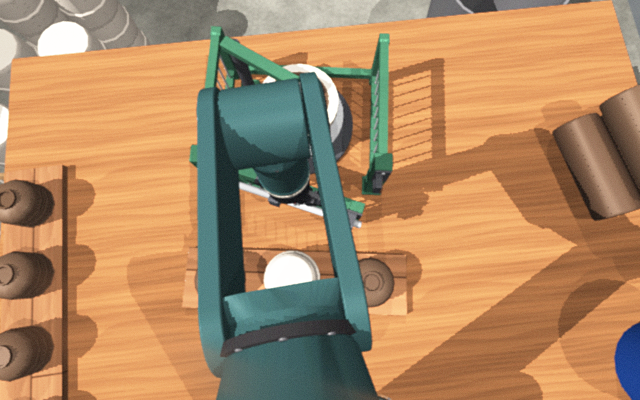

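View pics/side10.png

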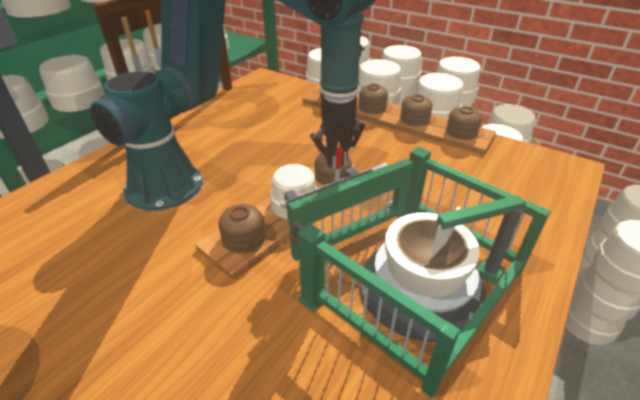

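The gate stands ajar with its free edge at about (358,210) in the top view, clear of the mould at (292,275) and the stack at (372,282). Checking the angle and whether the ware has moved.

Run:
```python
from h import *
A=np.load("top0.npz");B=np.load("top10.npz")
h=np.array([.660,.274]);e=plane("top",358,208,.2)[:2]-h
print("edge len",np.hypot(*e),"angle",np.arctan2(-(e@gx[:2]),-(e@gy[:2])),"+ offset~",.0475)
D=cv2.absdiff(A["p"],B["p"]).max(2)
print("mould diff",np.median(D[262:280,270:312]),"stack",np.median(D[265:300,360:390]))
a=np.load("side0.npz")["p"];b=np.load("side10.npz")["p"];d=cv2.absdiff(a,b).max(2)
print("side stack",np.median(d[205:255,220:265]),"mould",np.median(d[168:210,275:300]))
s=env.get_state();print(s["qd"],s["clock"])
```

```text
edge len 0.32640593996035266 angle 0.22187038391856329 + offset~ 0.0475
mould diff 14.0 stack 44.0
side stack 13.0 mould 19.0
[-1.79907446e-04 -2.13275595e-04  2.79281720e-03  1.65470625e-03
  6.38089549e-04 -1.17379246e-05] 9.5
```

```bash
python3 -c "
from bench import env
print(env.close_job())"
```

```text
the job is handed in; nothing more can be done
None
```

I gripped the bolt's red handle from above, lifted it 11 mm and drew it back 63 mm over the lip. I then swung the gate about 0.29 rad along its arc and handed the job in at 9.5 s with the fingers still closed on the handle. No verdict was reported.

Last checks:
- **Bolt:** the fingers stayed closed on the handle at 20.8 mm. The handle's distance from the hinge stayed at about 0.193–0.194 m, so the bolt kept its draw. The picture after the draw showed the nose out of the keeper.
- **Forces:** the highest wrist force I read was about 6 N, so there was no sign of wrenching against the keeper.
- **Gate angle:** the picture gives about 0.27 rad, slightly under the 0.29 rad I commanded. Both are inside the allowed range. The free-edge pixel was read by eye and the measured length came out at 0.326 m instead of 0.348 m, so that angle is approximate.
- **Stillness:** the joint speeds were near zero.
- **Ware:** I saw no contact, and the pictures show clear space between the gate and the mould and right-hand stack. The brightness comparison was inconclusive: the right-hand stack differed by 44 levels in the top view, which I put down to the arm's shadow, but only 13 in the side view. The arm hid the left-hand stack at the end, so I did not check it. The gripper stayed well above all the ware.

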